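# Clamp the whetstone in its screw holder

## Robot

A 7-joint arm with a two-finger parallel gripper is mounted at the origin on the work surface. World frame = base frame: x ahead of the robot, y to its left, z up, the work surface at z = 0. Lengths are in m, angles in rad, forces in N, time in s.
With the tool pointing down it reaches from about 0.35 to 0.775 m from the base axis. Payload 3.1 kg.
Tool frame: the origin (TCP) lies between the finger pads; the fingertips stand ctrl.finger_overhang ahead of it and the grasp point (between the pads) lies 3 mm ahead of it (ctrl.finger_overhang is the distance from the TCP to the fingertips, in m); z points along the fingers, y is the line along which they close (so a half turn about z gives the same grasp; the last joint's range is limited). The gripper opens to 85 mm and grips with 20 to 120 N. Pads are 22 mm wide; open, the fingers measure 114 mm over their backs; the gripper's body (76 mm by 85 mm) begins 54 mm behind the grasp point. The pads swing forward as they close: fully open they stand 13 mm farther back than shut.
Start: joints at [1.18, 0.311, 0.014, 1.512, -0.004, 1.319, -0.027], TCP at [0.188, -0.517, 0.253] pointing down, gripper open.
Joint ranges: [-2.7, 2.7], [-0.3, 1.91], [-1.27, 1.3], [0.12, 2.57], [-1.44, 4.58], [0.2, 2.03], [-3.05, 3.05]. Speed limits (rad/s): [2.79, 2.79, 3.14, 3.14, 3.14, 3.14, 3.14].

## Interface

Orientations are given as a unit quaternion [w, x, y, z].
In Python, from bench import ctrl, snapshot gives the robot as it stands. Calls block until the motion is done:
- ctrl.move_to(position, orientation): joint-space move of the TCP to a pose.
- ctrl.move_l(position, orientation=None, speed=0.15, guard=None): straight line of the TCP; orientation=None keeps the orientation; speed is the mean speed in m/s. With guard (N) it stops when the force on the tool has changed by that much, and returns True; else False.
- ctrl.set_joints(angles): joint-space move.
- ctrl.set_gripper(opening): finger opening in m; the grip force is fixed at half the most; returns when the fingers have stopped.
- ctrl.wait(seconds).
- ctrl.inverse_kinematics(position, orientation): joint angles nearest the present ones, or None.
- snapshot(name): name is "scene" or "top" or "wrist"; returns a dict with "frame" (400x640x3 uint8, red, green, blue), "fx", "fy", "cx", "cy" (pixels), "world_to_cam" (4x4, takes a point from world to camera coordinates); the wrist camera has in their place "mount" (4x4, takes a point from camera to tool coordinates, whose origin is the TCP and whose axes are the flange's). Camera axes: x right, y up, looking along -z (the intrinsics and any distortion apply to the point x, -y, -z); pixel columns grow to the right and rows downward; lengths in m; the calibration is good to about 2 mm. The wrist camera is an equidistant fisheye: a pixel r from the principal point sees the ray r / f radians off the axis. A picture is of the moment at which its call begins: read the wrist's pose just before it. There is no depth.
A pose or a line that the arm cannot do raises ctrl.IKError and nothing moves.
- ctrl.job_done(): hands the job in; it is judged then, once.
Readings, each from a call of its own:
- ctrl.current_t(): time.
- ctrl.current_q(): joint angles.
- ctrl.current_joint_velocities(): joint speeds.
- ctrl.current_tau(): joint torques, N m.
- ctrl.current_tcp_pos(): TCP position.
- ctrl.current_eef_rot(): TCP orientation.
- ctrl.current_contact_force(): force on the tool from outside, world axes, zero at the start.
- ctrl.current_torque(): the same for the moment, N m.
- ctrl.current_grip_width(): finger opening in m.
- ctrl.current_grip_force(): force on a finger pad.
Only numpy, scipy, OpenCV 4.12 (cv2) and the standard library are available. Lean on these libraries where they do the work, as an engineer would, in place of code of your own. Each camera call takes 0.05 s, during which the arm holds its last target. There are 200 camera calls.

## Task

Get the whetstone ready for sharpening the griddle tools: lay it flat, white side up, in the bed of the screw holder between the end stop and the sliding jaw, and let go of it. Then wind the tilted handwheel clockwise until the jaw's sprung nose holds the stone snugly against the end stop, with some spring travel still left rather than cranked hard down. Leave the other things on the counter where they are and take the hand off everything.

Things in the scene. Friction and masses are not known exactly. Their poses are not given: they have to be found in the camera images.
- holder: Whetstone holder fixed to the counter: dark steel base, 120 mm in x, y from -190 to 210, 30 mm high. Origin on the counter under the bed, z up. The bed is its top (z = 30 mm) along y at x = 0; side lips 6 mm high at x = +-36 mm (68 mm clear), y = -170 to 0. A gear housing (80 x 70 mm, top z = 80 mm) at y = 120 to 190 carries the handwheel
- rail_end (a point): Free end of a fixed 12 mm steel utensil rail above the handwheel: holder x = 55, y = 50, z = 300 mm. The rail runs level from here to y = 200 mm, where its post stands (x = 55). A vertical gripper hits it during the wheel's turn: tilt the tool along the wheel's axis
- stop: Fixed end stop of the bed, a steel block 60 mm wide and 26 mm high. Origin at bed level in the middle of the face that meets the stone (holder y = -170 mm); axes as the holder's; the stone lies on its +y side
- jaw: Sliding steel jaw, 66 mm wide (x), 24 mm thick (y), top 37 mm above the bed. Origin at bed level, middle of its face towards the stone; axes as the holder's. Moves to -y, 24 mm per clockwise turn. Its rubber sprung nose (46 mm wide, 3 to 25 mm above the bed) stands 14 mm out of this face when free. With the stone on the stop the nose touches when this origin is 194 mm from the stop's
- bed_seat (a point): Point on the bed's floor under the middle of the stone when the stone rests against the stop (holder x = 0, y = -80, z = 30 mm); axes as the holder's
- nose (a joint): How far the sprung nose is pressed into the jaw, m: 0 free, 0.012 bottomed; 2.5 N per mm
- wheel_center (a point): Centre of the steel handwheel (130 mm outside diameter, rim 14 mm thick), on its axis in the wheel's plane, about 130 mm above the counter. z = wheel axis, pointing up and leaning 28 degrees from vertical towards the holder's -x (front); x points from the axis to the crank handle, and turns with the wheel
- wheel (a joint): Angle of the handwheel, rad, grows clockwise seen from above; 24 mm of jaw travel per turn; stays where it is left
- crank_grip (a point): Place to grip the black crank handle on the wheel: a freely spinning barrel 26 mm thick and 56 mm long, parallel to the wheel's axis, 48 mm from it. The point is on the barrel's axis, 45 mm above the wheel's plane, 24 mm below the barrel's end; z along the barrel, outwards
- stone: Loose whetstone, a slab 180 mm (x) by 56 mm (y) by 30 mm (z), grey below, white on top, about 0.6 kg. Origin at the centre of its underside. Starts lying on the counter to the right or left of the holder
- squeezer: Bystander: aluminium lime squeezer, 200 mm long (x), 39 mm high, origin under its middle
- ramekin: Bystander: ceramic ramekin, 84 mm across, 45 mm high, origin under its middle
- pinch_bowl: Bystander: glass pinch bowl, 80 mm across, 35 mm high, origin under its middle
Not all that is in view belongs to the job. What is shaped like the stone but black or blue is not meant.

How it is judged:
By the outcome, as a careful person would: the job done as asked, in the order asked, and still so for the second after the job is handed in, with the robot touching nothing.
It also fails if it takes over 69 s, if anything falls off the work surface, if the arm or the gripper's body presses on something with over 40 N, if the wrist force passes 120 N, or if a joint passes its speed limit or range.

## Working session

There is one attempt and no reset: what is moved stays moved. The work goes in short steps, each a Python script; the robot and the scene stay as the last script left them, time stands still between calls to the robot, and variables do not carry over. Pictures are saved under pics/ and viewed, at most 11 in all, crops included, and the job is handed in when it is done.

```bash
ls; mkdir -p pics
python3 - <<'E'
from bench import ctrl, snapshot
import cv2, pickle
d={}
for n in("scene","top","wrist"):
    p=ctrl.current_tcp_pos(),ctrl.current_eef_rot()
    s=snapshot(n); d[n]=(s,p); cv2.imwrite(f"pics/{n}0.png",s["frame"][:,:,::-1])
    print(n,{k:v for k,v in s.items() if k!="frame"})
pickle.dump(d,open("d0.pkl","wb")); print(ctrl.current_t(),ctrl.finger_overhang,ctrl.current_tcp_pos(),ctrl.current_eef_rot())
E
```

```text
pics
scene {'fx': 446.1960015410791, 'fy': 446.1960015410791, 'cx': 316.321989540812, 'cy': 196.0224704440013, 'world_to_cam': array([[ 0.83492332,  0.55032614,  0.00664778, -0.43068349],
       [-0.47677105,  0.71719012,  0.50825948,  0.18172692],
       [ 0.27494075, -0.42752716,  0.86117833, -1.92184257],
       [ 0.        ,  0.        ,  0.        ,  1.        ]])}
top {'fx': 373.79621780018647, 'fy': 373.79621780018647, 'cx': 316.47835788331827, 'cy': 207.93059342469323, 'world_to_cam': array([[-0.01726281, -0.9998494 ,  0.00177918, -0.00734817],
       [ 0.98268811, -0.01663817,  0.18451894, -0.53142986],
       [-0.18446155,  0.00493369,  0.98282735, -1.10735705],
       [ 0.        ,  0.        ,  0.        ,  1.        ]])}
wrist {'fx': 309.70691628693146, 'fy': 309.70691628693146, 'cx': 315.55765939108437, 'cy': 198.68076538233368, 'mount': array([[-5.26682552e-05,  9.46066109e-01,  3.23973632e-01,
         8.34932399e-02],
       [ 9.99999967e-01, -3.11066093e-05,  2.53406926e-04,
        -6.35317635e-04],
       [ 2.49817426e-04,  3.23973635e-01, -9.46066077e-01,
        -1.19130569e-01],
       [ 0.00000000e+00,  0.00000000e+00,  0.00000000e+00,
         1.00000000e+00]])}
0.15 0.022 [ 0.18777707 -0.51639525  0.2524452 ] [-9.04242176e-04  9.84826640e-01  1.73538537e-01 -2.17529735e-04]
```

View pics/top0.png

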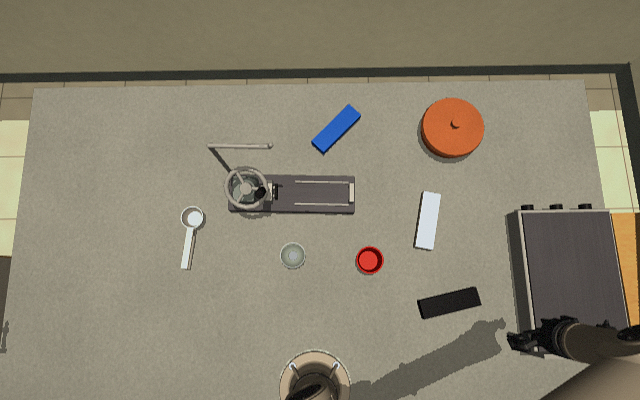

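View pics/scene0.png

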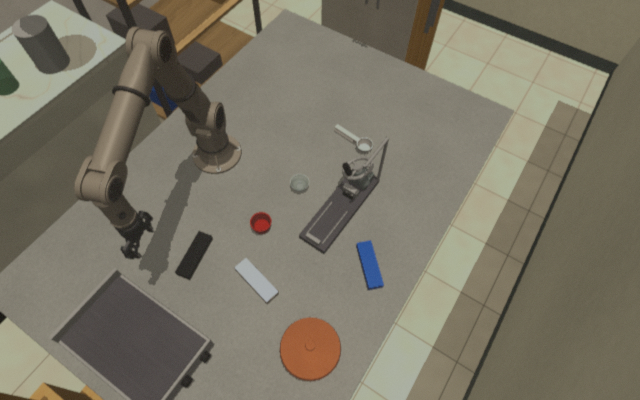

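White at top (428,220) is the stone. The lookalikes are blue at (336,128) and black at (449,302), both ruled out by colour. The holder's stop end is at (352,193), the jaw at about (275,191), the wheel at (246,188) and the crank at about (260,193). I'll confirm with crops.

```bash
cat > h.py <<'E'
import numpy as np, pickle, cv2
def ray(s,u,v):
    M=s["world_to_cam"]; R=M[:3,:3]; c=-R.T@M[:3,3]
    return c,R.T@np.array([(u-s["cx"])/s["fx"],-(v-s["cy"])/s["fy"],-1.])
def onz(s,u,v,z):
    c,d=ray(s,u,v); return c+d*(z-c[2])/d[2]
def proj(s,P):
    P=np.atleast_2d(P); M=s["world_to_cam"]; q=P@M[:3,:3].T+M[:3,3]
    return np.c_[s["cx"]+s["fx"]*q[:,0]/-q[:,2], s["cy"]-s["fy"]*q[:,1]/-q[:,2]]
E
python3 - <<'E'
import pickle,cv2,numpy as np
d=pickle.load(open("d0.pkl","rb"))
t=d["top"][0]["frame"][:,:,::-1];s=d["scene"][0]["frame"][:,:,::-1]
def crop(im,x,y,w,h,k):return cv2.resize(im[y:y+h,x:x+w],None,fx=k,fy=k,interpolation=cv2.INTER_CUBIC)
a=crop(t,205,135,155,85,5) #775x425
cv2.imwrite("pics/a.png",a)
b=crop(s,295,130,100,125,4) ;c=crop(s,225,250,65,60,4);e=crop(t,405,180,50,75,6)
o=np.zeros((500,760,3),np.uint8);o[:500,:400]=b;o[:450,400:700]=e
cv2.imwrite("pics/b.png",o)
from h import *
# stone white mask
for n,z in(("top",.03),("scene",.03)):
    S=d[n][0];f=S["frame"].astype(int);m=((f.min(2)>185)).astype(np.uint8)
    k,l,st,ce=cv2.connectedComponentsWithStats(m)
    for i in range(1,k):
        if 200<st[i,4]<3000:
            cn=cv2.findContours((l==i).astype(np.uint8),0,1)[0][0]
            r=cv2.minAreaRect(cn);bx=cv2.boxPoints(r)
            W=np.array([onz(S,*p,z) for p in bx]); print(n,ce[i],st[i,4],r,"\n",W.round(4),np.linalg.norm(np.diff(W,axis=0),axis=1),onz(S,*ce[i],z))
E
```

```text
top [427.91131498 219.8216106 ] 981 ((427.84002685546875, 219.6199951171875), (17.677669525146484, 56.14427185058594), 8.130101203918457) 
 [[ 0.4095 -0.3192  0.03  ]
 [ 0.5852 -0.3561  0.03  ]
 [ 0.5762 -0.4111  0.03  ]
 [ 0.4009 -0.3727  0.03  ]] [0.17950327 0.05572834 0.17936987] [ 0.49110056 -0.36469568  0.03      ]
top [186.48178138 247.31983806] 247 ((186.4407958984375, 247.04763793945312), (7.389377117156982, 41.75669860839844), 6.170175075531006) 
 [[0.3571 0.4019 0.03  ]
 [0.4848 0.3943 0.03  ]
 [0.482  0.3713 0.03  ]
 [0.3543 0.3793 0.03  ]] [0.12798421 0.02317734 0.1279093 ] [0.41805596 0.38655787 0.03      ]
```

View pics/a.png

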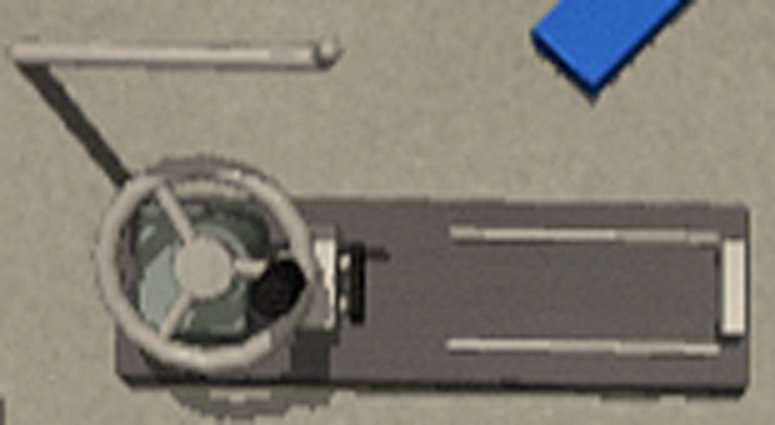

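View pics/b.png

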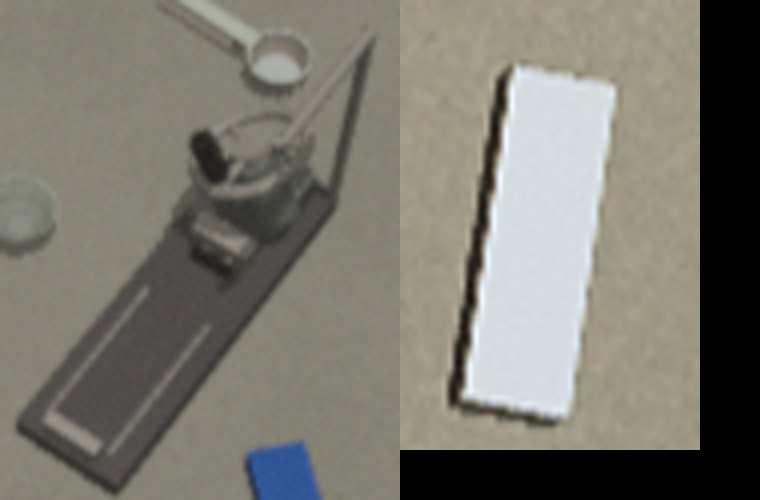

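White stone at (428,220): flat, white side up, about 179 x 56 mm measured. Crop a shows the holder, lips, stop, jaw with its black nose, the wheel hub at (205,268) and the barrel at about (276,290). Next I fit the holder and wheel poses.

```bash
cat > fit.py <<'E'
from h import *
from scipy.optimize import least_squares
d=pickle.load(open("d0.pkl","rb")); T=d["top"][0]; S=d["scene"][0]
ft=lambda x,y:(205+(x+.5)/5-.5,135+(y+.5)/5-.5)
fs=lambda x,y:(295+(x+.5)/4-.5,130+(y+.5)/4-.5)
A=[(T,ft(747,206),(60,-190,30)),(T,ft(745,384),(-60,-190,30)),(T,ft(451,232),(36,0,36)),(T,ft(718,238),(36,-170,36)),
(T,ft(449,344),(-36,0,36)),(T,ft(717,350),(-36,-170,36)),(T,ft(722,239),(30,-170,56)),(T,ft(721,335),(-30,-170,56)),(T,ft(336,52),(55,50,300)),
(S,fs(147,288),(-36,0,36)),(S,fs(50,408),(-36,-170,36)),(S,fs(209,325),(36,0,36)),(S,fs(112,452),(36,-170,36)),(S,fs(19,428),(-60,-190,30)),(S,fs(372,33),(55,200,300))]
def H(p,P):
    c,s=np.cos(p[2]),np.sin(p[2]); P=np.asarray(P,float)/1000
    return P@np.array([[c,s,0],[-s,c,0],[0,0,1]])+[p[0],p[1],0]
def res(p): return np.array([proj(s,H(p,P))[0]-uv for s,uv,P in A])
hp=least_squares(lambda p:res(p).ravel(),[.55,-.0,0],loss="soft_l1").x
if __name__=="__main__":
    print(hp,res(hp).round(1).tolist())
    c,s=np.cos(hp[2]),np.sin(hp[2])
    loc=lambda W:(np.array([[c,s],[-s,c]])@(W[:2]-hp[:2])*1000).round(1)
    print("hub",loc(onz(T,*ft(205,268),.135)), "rim",[loc(onz(T,*ft(*q),.13)) for q in((97,265),(315,265))])
    print("jaw top",[loc(onz(T,*ft(*q),.067)) for q in((338,226),(338,330),(312,330))],"nose",[loc(onz(T,*ft(*q),.055)) for q in((365,248),(365,322))])
    # wheel model fit
    a=np.radians(28); n=np.array([-np.sin(a),0,np.cos(a)]); e=np.array([np.cos(a),0,np.sin(a)]); f=np.array([0,1,0.])
    def grip(x,h=45): return np.array([x[0],x[1],130])+48*(np.cos(x[2])*e+np.sin(x[2])*f)+h*n
    def r(x):
        return np.r_[proj(T,H(hp,grip(x,45)))[0]-ft(277,290), proj(S,H(hp,grip(x,45)))[0]-fs(208,155),
          proj(T,H(hp,[x[0],x[1],133]))[0]-ft(205,268)]
    w=least_squares(r,[0,155,-2]).x; print("wheel",w,r(w).round(1))
    im=T["frame"][:,:,::-1]; k=5
    def ov(sn,x0,y0,wd,ht,k):
        im=cv2.resize(sn["frame"][y0:y0+ht,x0:x0+wd,::-1],None,fx=k,fy=k,interpolation=cv2.INTER_CUBIC)
        def pl(P,col):
            q=((proj(sn,H(hp,P))-[x0,y0]+.5)*k).astype(np.int32); cv2.polylines(im,[q],True,col,1)
        t=np.linspace(0,6.28,40)[:,None]
        pl(np.array([w[0],w[1],130])+65*(np.cos(t)*e+np.sin(t)*f),(0,0,255))
        pl(grip(w,69)+13*(np.cos(t)*e+np.sin(t)*f),(0,255,255)); pl(grip(w,13)+13*(np.cos(t)*e+np.sin(t)*f),(0,255,0))
        pl(np.array([[60,-190,30],[60,210,30],[-60,210,30],[-60,-190,30]]),(255,0,0))
        pl(np.array([[30,-170,56],[-30,-170,56]]),(0,255,0)); pl(np.array([[55,50,300],[55,200,300]]),(255,0,255))
        return im
    o=np.zeros((600,800,3),np.uint8); q=ov(T,205,135,155,85,4); o[:340,:620]=q; q=ov(S,335,130,60,65,4); o[340:600,:240]=q
    cv2.imwrite("pics/ov.png",o)
E
python3 fit.py
```

```text
[ 0.58711736  0.05329393 -0.04213346] [[0.2, -0.5], [0.4, 0.8], [-0.3, -0.4], [-0.2, -0.2], [-0.7, -0.5], [-0.2, -0.4], [-0.4, -0.2], [-0.4, -0.6], [-3.0, 0.6], [0.1, 0.3], [-1.2, 1.8], [-0.3, 0.5], [-1.3, 1.0], [-1.7, -2.0], [-0.5, 1.0]]
hub [-16.1 133.9] rim [array([-14.7, 197.7]), array([-11.5,  71.2])]
jaw top [array([28.8, 66.9]), array([-36.8,  63.8]), array([-37.2,  79.7])] nose [array([18.2, 51. ]), array([-28.9,  48.9])]
wheel [-15.45107662 134.4295149   -1.53690987] [-0.1 -0.4 -0.6 -0.1 -0.  -0.1]
```

View pics/ov.png

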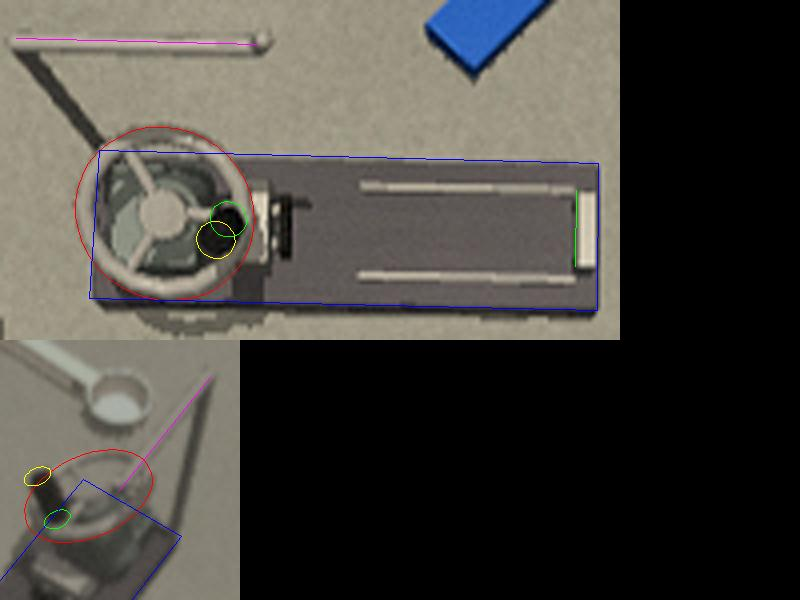

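```bash
python3 - <<'E'
import re
s=open("fit.py").read()
s=s.replace('def res(p):','J=[(T,ft(338,226),(33,)),(T,ft(338,330),(-33,))]\ndef jr(p): return np.array([proj(s,H(p,(P[0],p[3],67)))[0]-uv for s,uv,P in J])\ndef res(p):')
s=s.replace('least_squares(lambda p:res(p).ravel(),[.55,-.0,0],loss="soft_l1")','least_squares(lambda p:np.r_[(res(p)*np.array([1 if a[0] is T and a[2][2]<100 else .2 for a in A])[:,None]).ravel(),jr(p).ravel()],[.58,.05,0,65],loss="soft_l1")')
open("fit.py","w").write(s)
E
python3 fit.py
cat >> h.py <<'E'
from scipy.spatial.transform import Rotation as Rn
def quat(zt,xt):
    z=np.array(zt,float);z/=np.linalg.norm(z);x=np.array(xt,float);x-=z*(x@z);x/=np.linalg.norm(x)
    q=Rn.from_matrix(np.c_[x,np.cross(z,x),z]).as_quat(); return [q[3],q[0],q[1],q[2]]
down=lambda yaw:quat([0,0,-1],[np.cos(yaw),np.sin(yaw),0])
E
python3 - <<'E'
from h import *; from bench import ctrl
from fit import hp,H
for y in(-.211,-.211+np.pi): print("pick",np.round(ctrl.inverse_kinematics([.493,-.365,.15],down(y)),2))
for y in(hp[2]+np.pi/2,hp[2]-np.pi/2): print("place",np.round(ctrl.inverse_kinematics(H(hp,[0,-78,150]),down(y)),2))
E
```

```text
[ 5.84715417e-01  5.26753116e-02 -3.18004242e-02  6.61127274e+01] [[0.2, -0.4], [0.8, 1.0], [-0.2, 0.4], [-0.1, -0.1], [-0.4, 0.2], [0.2, -0.2], [-0.3, -0.0], [-0.1, -0.4], [-3.0, 1.7], [-0.5, 0.2], [-1.5, 1.9], [-0.8, 0.2], [-1.5, 1.0], [-2.0, -1.8], [-1.6, 0.4]]
hub [-12.4 134.8] rim [array([-10.3, 198.5]), array([-8.4, 72. ])]
jaw top [array([31.8, 67.3]), array([-33.8,  64.9]), array([-34. ,  80.8])] nose [array([21.1, 51.5]), array([-26. ,  49.9])]
wheel [-11.72086237 135.44295811  -1.54658239] [-0.1 -0.4 -0.6 -0.1 -0.1 -0.1]
pick [ 0.65  0.51 -0.06  1.48  0.03  1.15 -1.2 ]
pick [ 0.96  0.57 -0.53  1.46  0.29  1.19  1.75]
place [ 0.49  0.55 -0.7   1.55  0.37  1.18 -0.31]
place [-0.7   0.69  1.13  1.6  -0.64  1.27 -2.63]
```

Run:
```python
from h import *; from bench import ctrl,snapshot
from fit import hp,H
t=ctrl.current_t; q=down(-.211)
ctrl.move_to([.493,-.365,.13],q); print(t())
ctrl.move_l([.493,-.365,.032],speed=.12,guard=10); print(t(),ctrl.current_tcp_pos())
ctrl.set_gripper(.04); print(t(),ctrl.current_grip_width(),ctrl.current_grip_force())
ctrl.move_l([.493,-.365,.19],speed=.2); print(t(),ctrl.current_grip_width(),ctrl.current_contact_force())
qp=down(hp[2]+np.pi/2); P=H(hp,[0,-78,0])
ctrl.move_to([P[0],P[1],.19],qp); print(t(),ctrl.current_tcp_pos(),P)
s=snapshot("top");pickle.dump(s,open("t1.pkl","wb"))
o=s["frame"][135:275,205:365,::-1]; cv2.imwrite("pics/c.png",cv2.resize(o,None,fx=4,fy=4,interpolation=cv2.INTER_CUBIC))
```

```text
1.5083
2.475 [ 0.49367401 -0.36560647  0.0329666 ]
2.8667 0.054600307367950164 68.60338345170021
3.8083 0.054438188515714137 [ 0.73660897 -0.69664086 -6.33042418]
5.125 [ 0.58203166 -0.02806027  0.18931262] [ 0.5822354  -0.02528525  0.        ]
```

View pics/c.png

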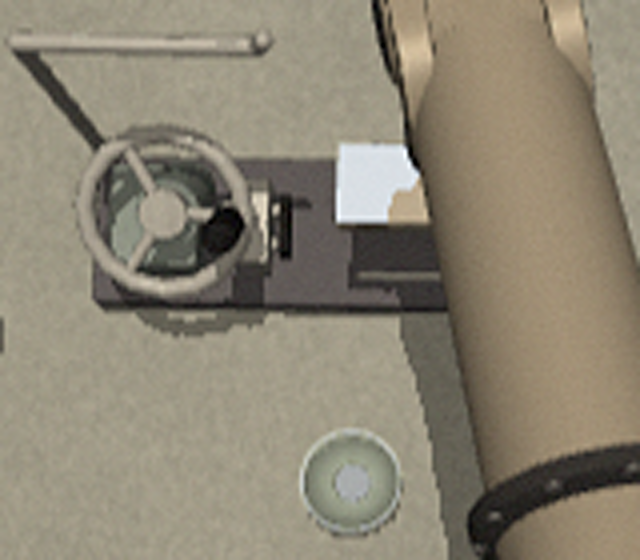

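Run:
```python
from h import *; from bench import ctrl,snapshot
from fit import hp,H
s=pickle.load(open("t1.pkl","rb")); c,sn=np.cos(hp[2]),np.sin(hp[2])
loc=lambda W:(np.array([[c,sn],[-sn,c]])@(np.array(W)[:2]-hp[:2])*1000).round(1)
E=[loc(onz(s,205+(x+.5)/4-.5,135+(y+.5)/4-.5,.186)) for x,y in((339,144),(337,222))]
p=ctrl.current_tcp_pos(); L=loc(p); print(E,L)
end=np.mean([e[1] for e in E]); midx=np.mean([e[0] for e in E]); print("stone centre offset from tcp", end-90-L[1], midx-L[0])
```

```text
[array([27.3,  5.8]), array([-28.3,   5.6])] [ -0.  -81.1]
stone centre offset from tcp -3.200000000000003 -0.5
```

Run:
```python
from h import *; from bench import ctrl,snapshot
from fit import hp,H
t=ctrl.current_t; qp=down(hp[2]+np.pi/2); G=H(hp,[.5,-73.8,0])
C=H(hp,[.5,-70.7,0]); C[2]=.1
ctrl.move_l(C,qp,speed=.15); p=np.array(ctrl.current_tcp_pos()); print(p-G)
C[:2]-=(p-G)[:2]; C[2]=.067
ctrl.move_l(C,qp,speed=.1,guard=8); p=np.array(ctrl.current_tcp_pos()); print(p-G,t())
C[:2]-=(p-G)[:2]; C[2]=.055
g=ctrl.move_l(C,qp,speed=.03,guard=5); p=np.array(ctrl.current_tcp_pos()); print(g,p-G,t(),ctrl.current_contact_force())
ctrl.set_gripper(.07); print(t(),ctrl.current_grip_width())
p=ctrl.current_tcp_pos(); ctrl.move_l([p[0],p[1],.16],speed=.2)
P=H(hp,[-60,-60,0]);ctrl.move_to([.45,-.10,.30],qp); print(t())
s=snapshot("top");pickle.dump(s,open("t2.pkl","wb"))
o=s["frame"][135:275,205:365,::-1]; cv2.imwrite("pics/e.png",cv2.resize(o,None,fx=4,fy=4,interpolation=cv2.INTER_CUBIC))
```

```text
[0.0011082  0.00275973 0.10092259]
[-0.00077269  0.00027958  0.06728421] 6.4083
True [0.0009622  0.00055859 0.06336753] 6.7 [ 0.0170193  -0.21762724  5.35782522]
7.0 0.06998580130247913
8.4917
```

View pics/e.png

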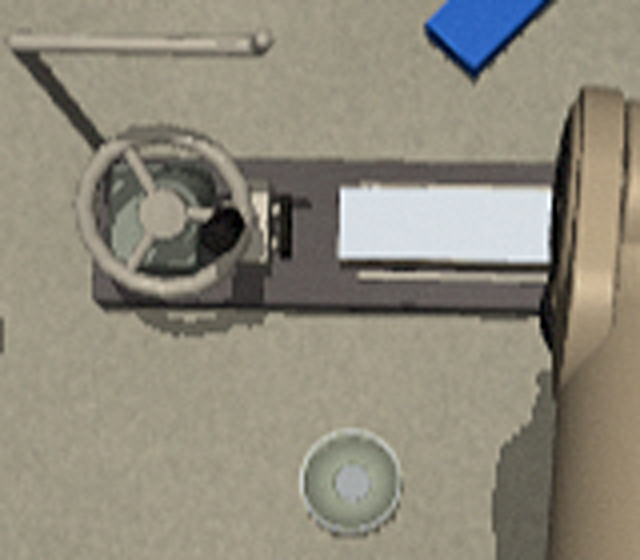

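Stone lies between the lips with its jaw end at (338,224), white side up. Next: IK around the crank circle, and a wrist look at the barrel.

```bash
cat > w.py <<'E'
from fit import *
a=np.radians(28); W=[-11.7,135.4,130]
Rh=Rn.from_euler("z",hp[2]).as_matrix()
n=Rh@[-np.sin(a),0,np.cos(a)]; e=Rh@[np.cos(a),0,np.sin(a)]; f=Rh@[0,1,0]
def grip(phi,back=3,W=W,r=.048): # TCP for crank angle phi
    return H(hp,W)+r*(np.cos(phi)*e+np.sin(phi)*f)+(.045+back/1000)*n
def tq(psi): return quat(-n,np.cos(psi)*e+np.sin(psi)*f)
E
python3 - <<'E'
from w import *; from bench import ctrl,snapshot
lo=np.array([-2.7,-.3,-1.27,.12,-1.44,.2,-3.05]);hi=np.array([2.7,1.91,1.3,2.57,4.58,2.03,3.05])
for psi in np.radians(range(-180,180,30)):
    m=[]
    for ph in np.linspace(-1.55,-1.55-2*np.pi,9):
        q=ctrl.inverse_kinematics(grip(ph),tq(psi))
        m.append(-1 if q is None else np.min(np.r_[q-lo,hi-np.array(q)]))
    q=ctrl.inverse_kinematics(grip(-1.55,90),tq(psi))
    print(round(np.degrees(psi)),np.round(m,2),None if q is None else np.round(q,2))
print(n,grip(-1.55))
E
```

```text
-180 [0.39 0.24 0.11 0.05 0.14 0.32 0.42 0.44 0.39] [ 0.42  0.04 -0.87  1.97  0.37  0.74  0.88]
-150 [0.42 0.39 0.31 0.21 0.27 0.37 0.4  0.41 0.42] [ 0.4   0.04 -0.84  1.97  0.36  0.74  1.4 ]
-120 [0.35 0.36 0.34 0.3  0.29 0.3  0.31 0.33 0.35] [ 0.44  0.04 -0.89  1.97  0.37  0.74  1.92]
-90 [0.2 0.2 0.2 0.2 0.2 0.2 0.2 0.2 0.2] [-1.55 -0.06  1.09  2.02  0.41  0.75  2.41]
-60 [0.1  0.2  0.2  0.02 0.03 0.08 0.2  0.2  0.1 ] [-1.55 -0.06  1.09  2.02  0.41  0.75  2.94]
-30 [0.09 0.14 0.14 0.15 0.16 0.16 0.08 0.14 0.09] [ 0.53  0.05 -0.99  1.96  0.38  0.75 -2.8 ]
0 [0.39 0.38 0.29 0.26 0.34 0.46 0.49 0.44 0.39] [ 0.51  0.04 -0.97  1.96  0.38  0.74 -2.28]
30 [0.39 0.38 0.43 0.49 0.52 0.52 0.5  0.44 0.39] [ 0.49  0.04 -0.94  1.97  0.38  0.74 -1.75]
60 [0.43 0.42 0.44 0.49 0.54 0.56 0.53 0.47 0.43] [ 0.53  0.05 -0.99  1.96  0.38  0.75 -1.23]
90 [0.38 0.34 0.34 0.35 0.33 0.39 0.45 0.44 0.38] [ 0.55  0.05 -1.    1.96  0.39  0.75 -0.71]
120 [0.34 0.28 0.21 0.2  0.23 0.31 0.37 0.39 0.34] [ 0.53  0.05 -0.98  1.96  0.38  0.75 -0.18]
150 [0.33 0.24 0.14 0.11 0.16 0.26 0.38 0.41 0.33] [ 0.48  0.04 -0.93  1.97  0.37  0.74  0.35]
[-0.4692342   0.01492688  0.88294759] [0.55415818 0.14110197 0.17285009]
```

```bash
cat >> h.py <<'E'
def wproj(s,p,q,P):
    R=Rn.from_quat([q[1],q[2],q[3],q[0]]).as_matrix(); M=s["mount"]
    t=(np.atleast_2d(P)-np.array(p))@R; c=(t-M[:3,3])@M[:3,:3]
    v=c*[1,-1,-1]; rr=np.hypot(v[:,0],v[:,1]); th=np.arctan2(rr,v[:,2])
    return np.c_[s["cx"]+s["fx"]*th*v[:,0]/rr, s["cy"]+s["fy"]*th*v[:,1]/rr]
E
python3 - <<'E'
from w import *; from bench import ctrl,snapshot
psi=np.radians(-120)
ctrl.move_to(grip(-1.55,100),tq(psi)); print(ctrl.current_t(), ctrl.current_q())
ctrl.set_gripper(.085)
p,q=ctrl.current_tcp_pos(),ctrl.current_eef_rot(); s=snapshot("wrist"); pickle.dump((s,p,q),open("w1.pkl","wb"))
print(p-grip(-1.55,100))
im=s["frame"][:,:,::-1].copy(); t=np.linspace(0,6.28,40)[:,None]
def pl(P,c): cv2.polylines(im,[(wproj(s,p,q,P)).astype(np.int32)],True,c,1)
C=H(hp,W); pl(C+.065*(np.cos(t)*e+np.sin(t)*f)+.007*n,(0,0,255))
g=grip(-1.55,0); pl(g+.024*n+.013*(np.cos(t)*e+np.sin(t)*f),(0,255,255)); pl(g-.032*n+.013*(np.cos(t)*e+np.sin(t)*f),(0,255,0))
cv2.imwrite("pics/w1.png",cv2.resize(im,None,fx=1.25,fy=1.25))
E
```

```text
10.1833 [ 0.42697149  0.01267853 -0.86632915  1.96021568  0.32805095  0.75777356
  1.95572649]
[ 1.68895668e-04 -3.28715669e-04  4.73893652e-05]
```

View pics/w1.png

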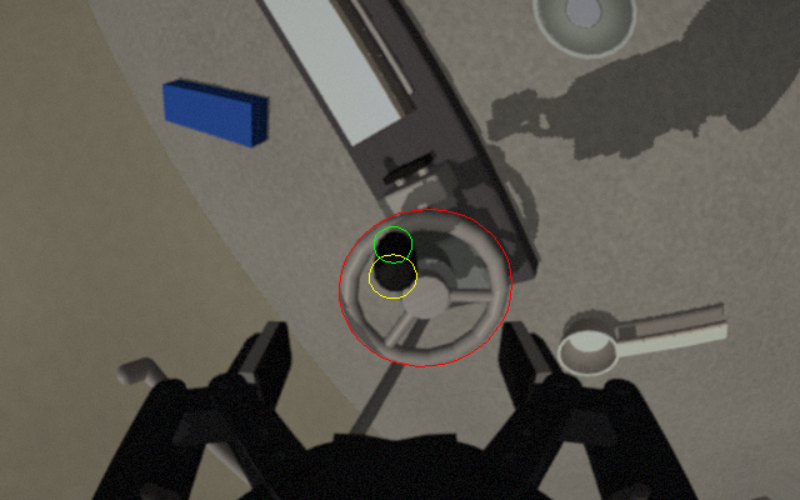

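The wrist view agrees with the model: wheel centred near (425,288) and barrel at about (393,262), predicted within a few px. A quick silhouette check first, then I grip it.

Run:
```python
from w import *
s,p,q=pickle.load(open("w1.pkl","rb")); g=s["frame"].astype(int).max(2)
m=np.zeros(g.shape,np.uint8); m[170:245,285:345]=(g[170:245,285:345]<22)
k,l,st,ce=cv2.connectedComponentsWithStats(m); print(st[1:][st[1:,4]>30],g[215,300:335:3],g[190,300:335:3])
i=1+np.argmax(st[1:,4]); mk=(l==i).astype(np.uint8)
t=np.linspace(0,6.28,40)[:,None]; c=.013*(np.cos(t)*e+np.sin(t)*f)
def sil(x):
    o=H(hp,np.array(W))+x[0]*e+x[1]*f+.048*(np.cos(-1.55)*e+np.sin(-1.55)*f)
    P=np.r_[wproj(s,p,q,o+.069*n+c),wproj(s,p,q,o+.02*n+c)]
    b=np.zeros(g.shape,np.uint8); cv2.fillConvexPoly(b,cv2.convexHull((P*16).astype(np.int32)),1,shift=4); return b
best=max(((np.sum(sil((x,y))&mk)/np.sum(sil((x,y))|mk),x,y) for x in np.arange(-.008,.0085,.001) for y in np.arange(-.008,.0085,.001)))
print(best)
```

```text
[[300 186  34  46 848]] [13 21 26 27 28 18 20 24 18 18  7 20] [135 109  32   0   7   4  11   2  15  22  36  37]
(np.float64(0.48904267589388695), np.float64(-0.003), np.float64(-0.003))
```

Run:
```python
from w import *; from bench import ctrl
Q=tq(np.radians(-120)); ph=-1.55
F=lambda:(np.array(ctrl.current_contact_force())@np.c_[e,f,n]).round(1)
print(F(), ctrl.move_l(grip(ph,3),Q,speed=.08,guard=8), F(), ctrl.current_t())
p=np.array(ctrl.current_tcp_pos()); print(((p-grip(ph,3))@np.c_[e,f,n]*1e3).round(1))
ctrl.set_gripper(.015); print(ctrl.current_grip_width(),ctrl.current_grip_force(),F(),ctrl.current_t())
p=np.array(ctrl.current_tcp_pos()); print(((p-grip(ph,3))@np.c_[e,f,n]*1e3).round(1))
C=p-.048*(np.cos(ph)*e+np.sin(ph)*f); np.save("C.npy",C)
for i in range(1,4):
    x=ph-i*np.pi/8; g=ctrl.move_l(C+.048*(np.cos(x)*e+np.sin(x)*f),Q,speed=.08,guard=25)
    f_=F(); print(i,g,f_,"radial",round(f_[0]*np.cos(x)+f_[1]*np.sin(x),1),"tang",round(f_[0]*np.sin(x)-f_[1]*np.cos(x),1),ctrl.current_grip_width(),ctrl.current_t())
    if g: break
```

```text
[-0.2  0.9 -0.2] False [-0.1 -0.1 -0.6] 11.9
[0.4 0.2 0.4]
0.02448084699076671 58.64865338662639 [-0.5 -1.   4.5] 12.4833
[ 0.1 -0.1  0.3]
1 False [ 0.4  2.9 -1.6] radial -2.8 tang 0.7 0.024322787635068507 12.8667
2 False [ 2.   3.8 -6.6] radial -4.1 tang 1.2 0.024791517005168087 13.25
3 False [ 4.1  3.4 -5.1] radial -5.1 tang 1.5 0.02460706912580924 13.6333
```

Forces stay small. Winding on, with radial compliance, to about 44 mm of jaw travel, then a look.

```bash
cat > turn.py <<'E'
from w import *; from bench import ctrl,snapshot
Q=tq(np.radians(-120)); ph0=-1.55
F=lambda:np.array(ctrl.current_contact_force())@np.c_[e,f,n]
def turn(a0,a1):
    C=np.load("C.npy"); k=int(np.ceil(abs(a1-a0)/(np.pi/8)))
    for a in np.linspace(a0,a1,k+1)[1:]:
        x=ph0-a; r=np.cos(x)*e+np.sin(x)*f
        g=ctrl.move_l(C+.048*r,Q,speed=.09,guard=25); F_=F(); rad=F_[0]*np.cos(x)+F_[1]*np.sin(x)
        C=C+np.clip(1e-4*rad,-5e-4,5e-4)*r+np.clip(3e-5*F_[2],-3e-4,3e-4)*n
        print(round(a,2),g,F_.round(1),"rad",round(rad,1),"tan",round(F_[0]*np.sin(x)-F_[1]*np.cos(x),1))
        if g: break
    np.save("C.npy",C); print(ctrl.current_t(),ctrl.current_grip_width(),((C-H(hp,W)-.048*n)@np.c_[e,f,n]*1e3).round(1))
E
python3 - <<'E'
from turn import *
turn(3*np.pi/8,11.5)
p,q=ctrl.current_tcp_pos(),ctrl.current_eef_rot(); s=snapshot("wrist"); t=snapshot("top"); pickle.dump((s,p,q,t),open("w2.pkl","wb"))
a=cv2.resize(s["frame"][20:220,180:380,::-1],None,fx=3,fy=3,interpolation=cv2.INTER_CUBIC)
b=cv2.resize(t["frame"][150:240,260:360,::-1],None,fx=2,fy=2)
o=np.zeros((600,800,3),np.uint8);o[:,:600]=a;o[:180,600:800]=b
cv2.imwrite("pics/w2.png",o)
E
```

```text
1.56 False [ 5.5  1.8 -6.2] rad -5.5 tan 1.6
1.94 True [ 1.2  4.1 -0.1] rad 0.3 tan 4.3
14.1917 0.024544633692417713 [ 0.6 -0.   0.1]
```

View pics/w2.png

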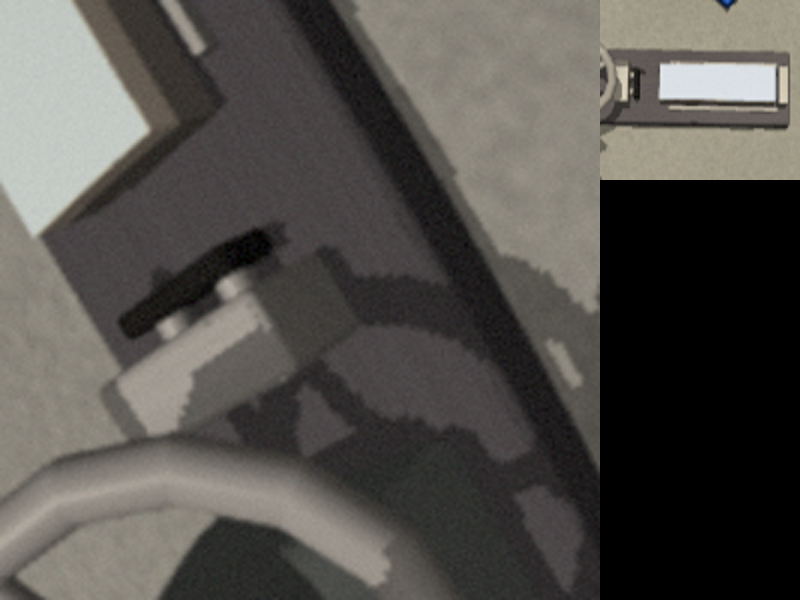

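The jaw's nose is free with the stone still about 37 mm away, and the guard tripped early while the residual force is small. I'll check where the hand stopped and continue with finer steps.

Run:
```python
from turn import *
C=np.load("C.npy"); p=np.array(ctrl.current_tcp_pos()); d=(p-C)@np.c_[e,f,n]
a=(ph0-np.arctan2(d[1],d[0]))%(2*np.pi); print("angle",a,d*1e3,F().round(1),np.round(ctrl.current_torque(),2),np.round(ctrl.current_q(),2))
for a1 in (a+.1,a+.2):
    x=ph0-a1; g=ctrl.move_l(C+.048*(np.cos(x)*e+np.sin(x)*f),Q,speed=.03,guard=25)
    p=np.array(ctrl.current_tcp_pos()); d=(p-C)@np.c_[e,f,n]; print(g,a1,(ph0-np.arctan2(d[1],d[0]))%(2*np.pi),d*1e3,F().round(1),np.round(ctrl.current_torque(),2))
```

```text
angle 1.7193985493532136 [-45.30669656   5.82219811   0.12490425] [1.5 3.7 0.7] [0.85 0.12 0.47] [ 0.12  0.25 -0.78  2.05  0.82  0.66  1.37]
False 1.8193985493532137 1.7497303151667927 [-45.21717104   7.21074576   0.05815406] [ 2.8 -2.7  5.1] [-0.36 -0.16 -0.15]
False 1.9193985493532135 1.845728918013683 [-44.3274413   11.51416598   0.04564813] [ 2.1 -3.6  6.7] [-0.38  0.03 -0.2 ]
```

```bash
sed -i 's#np.pi/8)))#np.pi/12)))#; s/speed=.09,guard=25/speed=.06,guard=35/; s#"tan",.*#"tan",round(F_[0]*np.sin(x)-F_[1]*np.cos(x),1),np.round(ctrl.current_q(),2)[[0,2,4,6]],round(1e3*np.linalg.norm(ctrl.current_tcp_pos()-C),1))#' turn.py
python3 - <<'E'
from turn import *
turn(1.85,4.0)
E
```

```text
2.09 False [ 1.5 -2.6  6.4] rad -2.5 tan -1.5 [ 0.09 -0.78  0.84  1.35] 46.2
2.33 False [-0.1 -3.6  6. ] rad -2.3 tan -2.8 [ 0.07 -0.78  0.84  1.34] 46.7
2.57 False [-0.9 -1.4  5. ] rad -0.7 tan -1.5 [ 0.06 -0.78  0.84  1.35] 47.1
2.81 False [-2.  -1.3  2.3] rad -0.5 tan -2.4 [ 0.05 -0.78  0.84  1.36] 47.6
3.04 False [-1.4  0.4 -2. ] rad 0.5 tan -1.3 [ 0.05 -0.78  0.83  1.38] 47.9
3.28 False [-1.4  1.6 -4.8] rad 1.4 tan -1.5 [ 0.06 -0.78  0.82  1.4 ] 48.2
3.52 False [ 0.7  3.5 -8.8] rad 3.5 tan -0.6 [ 0.07 -0.78  0.82  1.43] 48.3
3.76 False [ 1.3  4.  -7.4] rad 4.0 tan -1.1 [ 0.09 -0.78  0.81  1.46] 48.4
4.0 False [ 1.4  3.1 -6.3] rad 3.1 tan -1.3 [ 0.11 -0.78  0.79  1.49] 48.5
18.0083 0.024568466006081695 [ 1.6  0.7 -0.2]
```

Run:
```python
from turn import *
turn(4.0,11.4)
ctrl.wait(.2)
C=np.load("C.npy");d=(np.array(ctrl.current_tcp_pos())-C)@np.c_[e,f,n]; print("angle",(ph0-np.arctan2(d[1],d[0]))%(2*np.pi)+2*np.pi)
p,q=ctrl.current_tcp_pos(),ctrl.current_eef_rot(); s=snapshot("wrist"); t=snapshot("top"); pickle.dump((s,p,q,t),open("w3.pkl","wb"))
a=cv2.resize(s["frame"][20:220,180:380,::-1],None,fx=2,fy=2,interpolation=cv2.INTER_CUBIC)
b=cv2.resize(t["frame"][150:240,260:360,::-1],None,fx=4,fy=4,interpolation=cv2.INTER_CUBIC)
o=np.zeros((400,800,3),np.uint8);o[:,:400]=a;o[:360,400:800]=b
cv2.imwrite("pics/w3.png",o)
```

```text
4.26 False [ 1.6  1.4 -2.1] rad 2.1 tan -0.6 [ 0.13 -0.79  0.78  1.53] 48.6
4.51 False [2.4 1.9 0.5] rad 2.8 tan -1.3 [ 0.16 -0.79  0.77  1.56] 48.6
4.77 False [2.1 1.1 3. ] rad 2.1 tan -1.2 [ 0.19 -0.8   0.75  1.59] 48.7
5.02 False [ 2.8 -0.3  4.8] rad 2.8 tan -0.5 [ 0.22 -0.8   0.74  1.61] 48.6
5.28 False [ 2.3 -0.5  4.6] rad 2.2 tan -0.7 [ 0.25 -0.8   0.73  1.63] 48.5
5.53 False [ 1.4 -1.2  5.8] rad 1.8 tan -0.2 [ 0.28 -0.81  0.72  1.65] 48.5
5.79 False [ 1.2 -1.   5.6] rad 1.4 tan -0.6 [ 0.3  -0.81  0.71  1.65] 48.4
6.04 False [-2.  -1.2  6.6] rad 0.7 tan 2.3 [ 0.31 -0.81  0.7   1.65] 48.4
6.3 False [-1.2 -0.6  2.8] rad 0.5 tan 1.2 [ 0.31 -0.81  0.7   1.64] 48.3
6.55 False [-0.  1. -3.] rad -1.0 tan 0.3 [ 0.3  -0.81  0.71  1.61] 48.4
6.81 False [ 0.2  0.3 -5. ] rad -0.3 tan 0.0 [ 0.29 -0.81  0.73  1.58] 48.4
7.06 False [ 1.4 -0.5 -5.4] rad -0.7 tan -1.4 [ 0.26 -0.81  0.75  1.53] 48.4
7.32 False [ 1.  -0.1 -2. ] rad -0.8 tan -0.6 [ 0.23 -0.8   0.77  1.49] 48.3
7.57 False [ 0.2 -1.5 -2.1] rad 0.3 tan -1.5 [ 0.2  -0.8   0.79  1.44] 48.2
7.83 False [ 0.6 -0.5 -1. ] rad -0.6 tan -0.6 
[... 480 characters left out ...]
.38] 48.2
9.61 False [-1.  -1.5  0.1] rad -1.6 tan -0.7 [ 0.07 -0.8   0.83  1.41] 48.2
9.87 False [-2.3 -0.9  1.4] rad -1.8 tan -1.7 [ 0.09 -0.8   0.82  1.44] 48.3
10.12 False [-1.8 -0.5 -0.6] rad -1.5 tan -1.1 [ 0.11 -0.8   0.81  1.47] 48.2
10.38 False [-3.5  0.2 -1.3] rad -2.7 tan -2.2 [ 0.13 -0.8   0.8   1.51] 48.3
10.63 False [-3.2  0.3 -0.2] rad -2.9 tan -1.5 [ 0.16 -0.81  0.78  1.54] 48.5
10.89 False [-1.4  1.5 -0.7] rad -1.2 tan -1.6 [ 0.19 -0.81  0.77  1.57] 48.4
11.14 False [-1.9  1.3 -0.3] rad -2.0 tan -1.0 [ 0.22 -0.82  0.75  1.6 ] 48.4
11.4 False [-1.6  1.6 -0.4] rad -2.1 tan -0.9 [ 0.25 -0.82  0.74  1.62] 48.4
28.175 0.024710541364588383 [ 2.4 -0.8  0.2]
angle 11.401257601378763
```

View pics/w3.png

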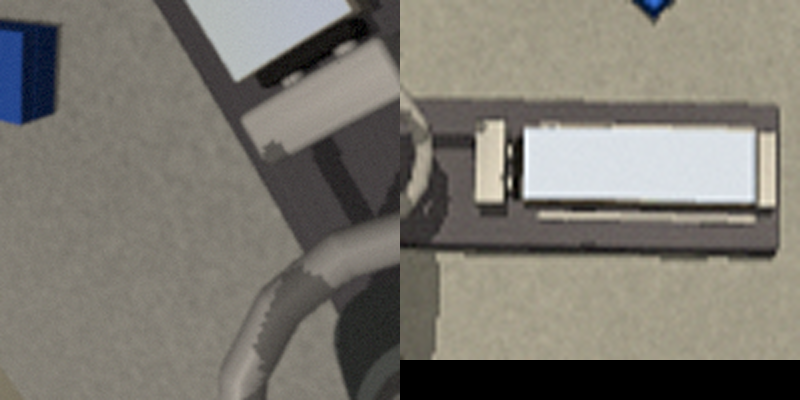

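The top view shows the nose (about (515,170) in the picture) touching or almost touching the stone, whose far end is at the stop. Measuring the gaps at subpixel level from this image.

```bash
cat > gap.py <<'E'
from w import *
c,sn=np.cos(hp[2]),np.sin(hp[2])
loc=lambda Wd:(np.array([[c,sn],[-sn,c]])@(np.array(Wd)[:2]-hp[:2])*1000)
def edge(t,rows,u0,u1,z,sign,ch=None):
    out=[]
    for v in rows:
        g=t["frame"][v,u0:u1].astype(float); g=g.mean(1) if ch is None else g[:,ch[0]]-g[:,ch[1]]
        d=np.clip(np.diff(g)*sign,0,None); 
        if d.max()<8: continue
        k=d.argmax(); w=slice(max(k-1,0),k+2); u=u0+.5+(np.arange(len(d))[w]*d[w]).sum()/d[w].sum()
        out.append(loc(onz(t,u,v,z))[1])
    return np.median(out).round(1),np.std(out).round(1),len(out)
def report(t):
    print("jaw face",edge(t,range(183,200),281,289,.067,-1),"stone jaw end",edge(t,range(184,199),288,294,.06,1),"stop face(60mm stone top ht)",edge(t,range(186,198),344,354,.056,-1,(2,0)))
E
python3 - <<'E'
from gap import *
t=pickle.load(open("w3.pkl","rb"))[3]; report(t)
print(t["frame"][192,280:296].mean(1).round(), t["frame"][192,344:356].tolist())
T0=d["top"][0]
print("start jaw",edge(T0,range(181,200),269,276,.067,-1), "stop", edge(T0,range(186,198),344,352,.056,1))
E
```

```text
jaw face (np.float64(25.1), np.float64(2.7), 17) stone jaw end (np.float64(10.9), np.float64(0.2), 15) stop face(60mm stone top ht) (np.float64(-170.2), np.float64(0.1), 12)
[192. 194. 200. 200. 205. 202.  36.  87.  41.  23.  49. 240. 226. 226.
 224. 223.] [[215, 222, 227], [220, 227, 231], [221, 226, 231], [224, 230, 235], [174, 180, 188], [115, 109, 96], [217, 206, 187], [206, 196, 175], [211, 198, 179], [210, 204, 182], [76, 72, 67], [158, 152, 136]]
start jaw (np.float64(68.5), np.float64(0.6), 19) stop (np.float64(-171.6), np.float64(0.2), 12)
```

Run:
```python
from turn import *; from gap import report
turn(11.4,13.25); ctrl.wait(.2); report(snapshot("top")); ts=ctrl.current_t(); print(ts,F().round(1))
```

```text
11.63 False [-0.2  2.5 -1.1] rad -1.7 tan -1.9 [ 0.28 -0.82  0.73  1.64] 48.3
11.86 False [-1.1  2.  -0.1] rad -2.2 tan -0.5 [ 0.3  -0.83  0.72  1.65] 48.3
12.09 False [-1.2  2.7  0.6] rad -3.0 tan -0.2 [ 0.32 -0.83  0.72  1.65] 48.4
12.32 False [1.2 2.  0.3] rad -1.6 tan -1.7 [ 0.33 -0.83  0.71  1.64] 48.3
12.56 False [0.6 2.  0.7] rad -2.0 tan -0.7 [ 0.33 -0.83  0.72  1.63] 48.2
12.79 False [2.1 1.3 0.6] rad -1.7 tan -1.9 [ 0.32 -0.83  0.72  1.61] 48.1
13.02 False [3.  1.  0.4] rad -2.2 tan -2.3 [ 0.31 -0.83  0.73  1.58] 48.1
13.25 False [4.3 1.5 0.3] rad -3.9 tan -2.5 [ 0.29 -0.83  0.75  1.54] 48.2
31.1417 0.024051478214908814 [2.3 0.7 0.2]
jaw face (np.float64(19.0), np.float64(0.5), 17) stone jaw end (np.float64(9.9), np.float64(0.3), 15) stop face(60mm stone top ht) (np.float64(-170.0), np.float64(0.1), 12)
31.3917 [3.8 1.  1. ]
```

The jaw-to-stone gap is 9.1 mm, so the nose is pressed in about 5 of its 12 mm, and the stone is on the stop. Releasing and backing off.

Run:
```python
from turn import *; from gap import report
ctrl.set_gripper(.07); p=np.array(ctrl.current_tcp_pos())
print(ctrl.move_l(p+.13*n,Q,speed=.12,guard=15),ctrl.current_t(),F().round(1))
p=np.array(ctrl.current_tcp_pos()); print(p); ctrl.move_to([.38,.06,.33],Q); ctrl.wait(.3)
print(ctrl.current_t(),F().round(1)); t=snapshot("top"); report(t)
cv2.imwrite("pics/fin.png",t["frame"][:,:,::-1])
```

```text
False 33.125 [-0.1  0.7  0.2]
[0.46754341 0.15401417 0.27332706]Traceback (most recent call last):
  File "<stdin>", line 4, in <module>
bench.IKError: the arm cannot take that pose within its joint ranges
```

The hand is already clear, so a final check from here.

Run:
```python
from turn import *; from gap import report
ctrl.wait(.3); t=snapshot("top"); report(t); print(F().round(1))
cv2.imwrite("pics/fin.png",t["frame"][:,:,::-1])
```

```text
jaw face (np.float64(19.0), np.float64(0.4), 17) stone jaw end (np.float64(9.9), np.float64(0.3), 15) stop face(60mm stone top ht) (np.float64(-170.0), np.float64(0.1), 12)
[ 1.  -0.8  0.6]
```

View pics/fin.png

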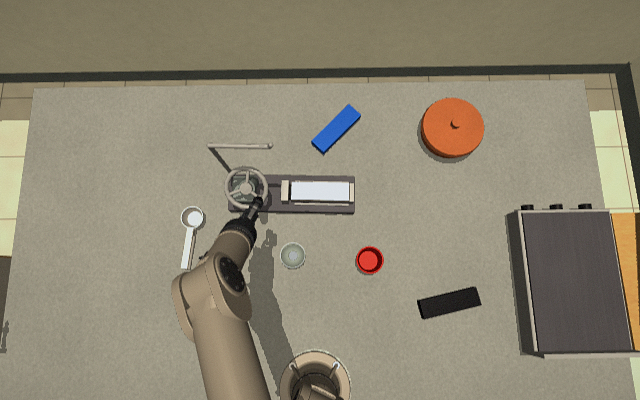

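The stone at (321,191) is clamped between jaw and stop. The bystanders are where they were and the hand is free.

```bash
python3 -c "
from bench import ctrl
print(ctrl.job_done(),ctrl.current_t())"
```

```text
the job is handed in; nothing more can be done
the job is handed in; nothing more can be done
```

The whetstone lies white side up in the bed against the end stop, held by the nose pressed in about 5 of its 12 mm; the hand is off everything, the other things on the counter are where they were, and the job is handed in at about 34 s.

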